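# Preset the three work supports for the next plate

## Task

Three loose work supports stand on the welding table with their plungers up. With the closed fingertips gently press each plunger down to about half-way and leave it there: first the one with the flat round disc, then the hexagon head, then the ball, touching none before its turn. Do not drive a plunger to its bottom, do not pinch, lift or shove the supports, leave the other things where they lie, and finish with the hand clear.

Things in the scene. Friction and masses are not known exactly. Their poses are not given: they have to be found in the camera images.
- flat_support: Loose steel work support, about 0.9 kg: base plate 64 x 64 x 12 mm, round post 46 mm wide at the foot, small screw 32 mm out to its -x at 22 mm height; on top a vertical plunger with the flat head. Origin: centre of the underside, z up the plunger axis. Head top is 75 mm above the origin when fully up, 65 mm at half-way, 55 mm at the bottom.
- flat_head_top (a point): Centre of the top of the head (a flat round disc 44 mm across and 7 mm thick) of the flat support; it moves down with the plunger.
- flat_plunger (a joint): How far the plunger is pushed down, in m: 0 fully up, 0.010 half-way, 0.020 at its bottom stop. Starts at 0 to 0.003. It slides with about 4 N of friction, has no spring and stays where it is left.
- hex_support: Loose steel work support, about 0.9 kg: base plate 64 x 64 x 12 mm, round post 46 mm wide at the foot, small screw 32 mm out to its -x at 22 mm height; on top a vertical plunger with the hex head. Origin: centre of the underside, z up the plunger axis. Head top is 88 mm above the origin when fully up, 78 mm at half-way, 68 mm at the bottom.
- hex_head_top (a point): Centre of the top of the head (a hexagon like a bolt head, 25 mm across flats, 29 mm across corners, 11 mm high, flat on top) of the hex support; it moves down with the plunger.
- hex_plunger (a joint): How far the plunger is pushed down, in m: 0 fully up, 0.010 half-way, 0.020 at its bottom stop. Starts at 0 to 0.003. It slides with about 4 N of friction, has no spring and stays where it is left.
- ball_support: Loose steel work support, about 0.9 kg: base plate 64 x 64 x 12 mm, round post 46 mm wide at the foot, small screw 32 mm out to its -x at 22 mm height; on top a vertical plunger with the ball head. Origin: centre of the underside, z up the plunger axis. Head top is 105 mm above the origin when fully up, 95 mm at half-way, 85 mm at the bottom.
- ball_head_top (a point): Centre of the top of the head (a ball 26 mm in diameter) of the ball support; it moves down with the plunger.
- ball_plunger (a joint): How far the plunger is pushed down, in m: 0 fully up, 0.010 half-way, 0.020 at its bottom stop. Starts at 0 to 0.003. It slides with about 4 N of friction, has no spring and stays where it is left.
- stub_plate: Bystander: workpiece, a tube stub on a 104 x 101 mm plate, 57 mm high. Origin: centre of the underside. It stands under a fixed extraction hood whose rim hangs 0.38 m above the table, over x > 0.63 m, -0.24 < y < 0.09 m: keep the arm out of it, swing past in front. Leave alone.
- nut_1: Bystander: bright hexagon nut 27 x 31 x 15 mm lying on the table. Origin: centre of the underside. Leave alone.
- gas_nozzle: Bystander: copper gas nozzle 25 x 68 x 25 mm lying on the table. Origin: centre of the underside. Leave alone.
- base_washer_j: Bystander: square washer plate 46 x 46 x 6 mm lying on the table. Origin: centre of the underside. Leave alone.
Mind the look-alikes: they are no part of the job. What is shaped like the hex_support but yellow is not meant. Leave any pink look-alike of the ball_support alone.

How it is judged:
By the outcome, as a careful person would: the job done as asked, in the order asked, and still so for the second after the job is handed in, with the robot touching nothing.
It also fails if it takes over 53 s, if anything falls off the work surface, if the arm or the gripper's body presses on something with over 40 N, if the wrist force passes 120 N, or if a joint passes its speed limit or range.

## Robot

A 7-joint arm with a two-finger parallel gripper is mounted at the origin on a cart in front of the work surface, level with it; the furniture and walls round the work are solid. World frame = base frame: x ahead of the robot, y to its left, z up, the work surface at z = 0. Lengths are in m, angles in rad, forces in N, time in s.
With the tool pointing down it reaches from about 0.4 to 0.85 m from the base axis. Payload 4.5 kg.
Tool frame: the origin (TCP) lies where the fingers leave the gripper's body, on its centre line; the fingertips stand 64 mm ahead of it and the grasp point (between the pads) lies 45 mm ahead of it; z points along the fingers, y is the direction in which the jaws open and shut (so a half turn about z gives the same grasp; the last joint's range is limited). The gripper opens to 88 mm and grips with 3 to 60 N. Pads are 18 mm wide; open, the fingers measure 123 mm over their backs; the gripper's body (75 mm by 187 mm) begins 45 mm behind the grasp point.
Start: joints at [-1.184, 0.689, -0.195, 1.565, 0.157, 0.902, -0.215], TCP at [0.216, 0.587, 0.303] pointing down, gripper open.
Joint ranges: [-3.01, 3.01], [-0.46, 2.08], [-1.47, 1.51], [0.13, 2.56], [-1, 4.14], [0.04, 2.09], [-2.66, 2.66]. Speed limits (rad/s): [2.57, 2.57, 3.14, 3.14, 3.14, 3.14, 3.14].

## Interface

Orientations are given as a unit quaternion [x, y, z, w].
In Python, from plant import monitor, snapshot, workorder, finder gives the robot as it stands.
- The arm moves only by the tool carry_out, never from a script. Its argument "motion" is one flat list of numbers, 6 for each row, row after row: the shift along the tool's x, y, z in cm, then the turn, a rotation vector about the tool's x, y, z in rad. In form: [x, y, z, rx, ry, rz, x, y, z, rx, ry, rz, ...]. A call has 1 to 8 rows; each row shifts and turns the commanded pose from where the row before left it, along the tool's axes as they then stand; what a row does not reach is not made up. A row lasts 1/8 s, in which the tool goes at most 62.5 mm and 10.7 degrees, less where a joint would pass 70% of its speed; a pose out of reach is approached as far as the arm can. A call with a gripper value outside its range is refused whole. "hand" is the finger opening in cm, from 0 to 8.81, set as the call begins (left out, the last holds). The fingers move at their own pace and stop on an object; "grip_force" is the grip in N (left out, the last holds). Time passes only in rows, so rows that do not move let the fingers close. It gives the time, the measured TCP pose, the force and the opening at its end, in the units of the state.
- monitor.get_state(): the state, without advancing time (a new reading comes with each control period).
- snapshot(name): name is "scene" or "top" or "wrist"; returns a dict with "frame" (384x512x3 uint8, red, green, blue), "range_z" (384x512 float32, m along the optical axis (not along the pixel's ray), 0 where there is no reading), "fx", "fy", "cx", "cy" (pixels), "D" ([k1, k2, p1, p2, k3] as OpenCV has them; the pictures are not rectified), "rvec" (rotation vector, rad) and "tvec" (3), from world to camera coordinates, as OpenCV has them; the wrist camera has in their place "hand_eye" (4x4, takes a point from camera to tool coordinates, whose origin is the TCP and whose axes are the flange's). Camera axes: x right, y down, z forward; pixel columns grow to the right and rows downward; lengths in m; the calibration is good to about 2 mm. A picture is of the moment at which its call begins: read the wrist's pose just before it.
- workorder.finish_job(): hands the job in, once; it reports no verdict.
Trained networks look in a picture, given as the dict that the camera call returned (one of the last four; its "shot" number tells which), for a name from the list of things; names that differ only in an ending like _2 or _b are one class to them, and where a whole thing is asked for, a point or a joint stands for the part that bears it (a point fixed in the world has none). Each returns a list of dicts, best first, with "p" (0 to 1); they miss things now and then, are a little off and sometimes report something else, mostly with a low value. They report only what shows in the picture. A call takes as long as a camera call. They do not tell look-alikes from the thing itself.
- finder.masks_of(picture, thing): "pixels" (384x512 bool, what is visible of it) and "extent" ([left, top, right, bottom] in pixels, round what is visible of it).
The state is a dict: "clock": time; "q": joint angles; "qd": joint speeds; "joint_torque": joint torques, N m; "tool_pos": TCP position; "eef_rot": TCP orientation; "contact_force": force on the tool from outside, world axes, zero at the start; "moment": the same for the moment, N m; "opening": opening from 0.0 (shut) to 1.0 (fully open).
Only numpy, scipy, OpenCV 4.12 (cv2) and the standard library are available. Lean on these libraries where they do the work, as an engineer would, in place of code of your own. Each camera call takes 0.05 s, during which the arm holds its last target. There are 200 camera calls.

## Working session

There is one attempt and no reset: what is moved stays moved. The work goes in short steps, Python scripts to look and compute and a tool call to move; the robot and the scene stay as the last step left them, time stands still between calls to the robot, and variables do not carry over. Pictures are saved under pics/ and viewed, about 8 in all and at most 12, crops included, and the job is handed in when it is done.

Besides the shell and the picture viewer there is one more tool, called after ">>>" as a command line: name --argument value ..., lists and objects as JSON in quotes. carry_out: Moves the arm, as the interface text tells. Its arguments: {"type":"object","properties":{"motion":{"type":"array"},"hand":{"type":"number"},"grip_force":{"type":"number"}},"required":["motion"]}

```bash
mkdir -p pics; ls
cat > h.py <<'E'
import numpy as np, cv2
from plant import monitor, snapshot, workorder, finder
from scipy.spatial.transform import Rotation as R
def world(p, rows, cols):
    K=np.array([[p['fx'],0,p['cx']],[0,p['fy'],p['cy']],[0,0,1]])
    u=cv2.undistortPoints(np.stack([cols,rows],1).astype(float)[:,None],K,np.array(p['D'],float))[:,0]
    z=p['range_z'][rows,cols]; ok=z>0
    c=np.c_[u*z[:,None],z][ok]
    if 'rvec' in p:
        Rm=cv2.Rodrigues(np.array(p['rvec'],float))[0]
        return (c-np.array(p['tvec']).ravel())@Rm
    s=p['state']; H=np.array(p['hand_eye']); t=c@H[:3,:3].T+H[:3,3]
    return R.from_quat(s['eef_rot']).apply(t)+s['tool_pos']
def snap(n):
    s=monitor.get_state(); p=snapshot(n); p['state']=s; return p
def save(p,n): cv2.imwrite(n,p['frame'][:,:,::-1])
E
cat > a.py <<'E'
from h import *
print(monitor.get_state())
for n in ['scene','top']:
    p=snap(n); save(p,f'pics/{n}0.png')
    for t in ['flat_support','hex_support','ball_support','flat_head_top','hex_head_top','ball_head_top','stub_plate','nut_1','gas_nozzle','base_washer_j']:
        for d in finder.masks_of(p,t):
            if d['p']<.2: continue
            r,c=np.nonzero(d['pixels']); w=world(p,r,c)
            if len(w)==0: continue
            zt=np.percentile(w[:,2],98); top=w[w[:,2]>zt-.004]
            print(n,t,round(d['p'],2),np.round(d['extent']),len(r),'zt',zt.round(4),'topmed',np.median(top,0).round(4),'range',top.min(0).round(3),top.max(0).round(3), p['frame'][r,c].mean(0).round())
E
python3 a.py
```

```text
pics
{'clock': 0.0, 'q': array([-1.18420912,  0.68998939, -0.19450702,  1.56635845,  0.15727955,
        0.90252007, -0.21508493]), 'qd': array([ 0.00061002,  0.00019714,  0.00073961, -0.00061764,  0.00052014,
        0.00028244,  0.00135048]), 'joint_torque': array([ 7.13092759e-04, -5.27567053e+01, -1.26734544e+00, -1.53426379e+01,
       -5.27987466e-02,  6.50650560e-03,  1.67396320e-04]), 'tool_pos': array([0.21580319, 0.5859959 , 0.30190254]), 'eef_rot': array([ 1.75439253e-01,  9.84489807e-01, -9.37447577e-04, -1.01712027e-04]), 'contact_force': array([-0.09891541, -0.80670243, -0.71590257]), 'moment': array([ 0.03458663,  0.00756163, -0.00941622]), 'opening': 0.9984900467074349}
scene flat_support 0.91 [228. 195. 252. 221.] 358 zt 0.0751 topmed [0.5244 0.1037 0.0733] range [0.506 0.083 0.071] [0.546 0.128 0.077] [136. 127. 117.]
scene flat_support 0.27 [248. 238. 279. 282.] 603 zt 0.1002 topmed [ 0.451  -0.248   0.0999] range [ 0.44  -0.257  0.096] [ 0.461 -0.238  0.104] [127. 118. 109.]
scene hex_support 0.67 [246. 231. 260. 242.] 92 zt 0.0267 topmed [ 0.5027 -0.0812  0.0243]
[... 2916 characters left out ...]
pmed [ 0.454  -0.2441  0.1027] range [ 0.448 -0.249  0.101] [ 0.46  -0.239  0.105] [115. 111. 100.]
top stub_plate 0.6 [265. 134. 308. 172.] 1229 zt 0.0562 topmed [ 0.7016 -0.0109  0.0549] range [ 0.671 -0.041  0.052] [0.727 0.015 0.059] [85. 82. 78.]
top nut_1 0.6 [195. 231. 204. 243.] 64 zt 0.0195 topmed [0.4645 0.2292 0.0172] range [0.459 0.218 0.016] [0.478 0.237 0.021] [90. 88. 80.]
top gas_nozzle 0.67 [296. 214. 324. 228.] 238 zt 0.0255 topmed [ 0.505  -0.077   0.0229] range [ 0.495 -0.102  0.021] [ 0.518 -0.038  0.027] [155. 130. 106.]
top base_washer_j 0.75 [217. 164. 237. 183.] 266 zt 0.0094 topmed [0.6417 0.1588 0.0066] range [0.616 0.128 0.005] [0.669 0.184 0.011] [151. 144. 129.]
```

Run:
```python
import cv2,numpy as np
a=cv2.imread('pics/scene0.png')[130:300,180:350]; b=cv2.imread('pics/top0.png')[110:270,90:430]
a=cv2.resize(a,(600,600)); b=cv2.resize(b,(800,376))
cv2.imwrite('pics/c1.png',a); cv2.imwrite('pics/c2.png',b)
```

```text
(no output)
```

View pics/c2.png

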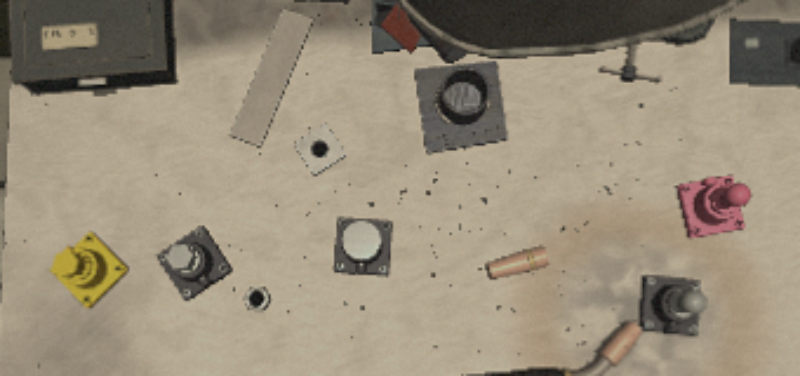

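View pics/c1.png

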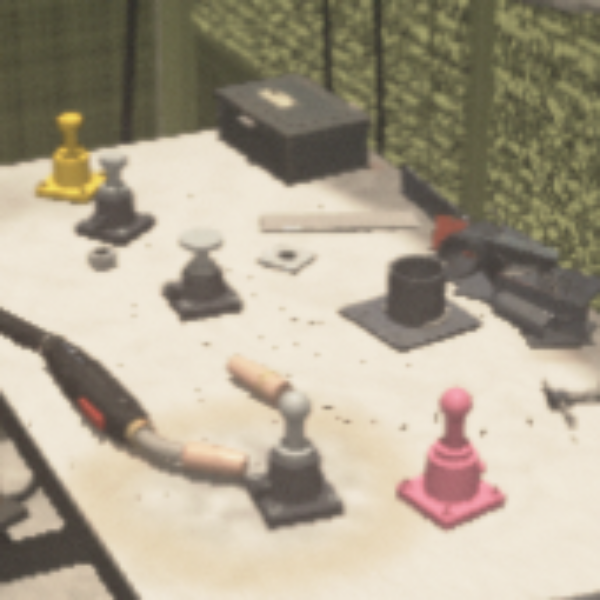

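Top crop: the grey flat disc is at (362,242), the grey hex at (185,258) with its yellow look-alike at (80,265), and the grey ball at (685,303) with its pink look-alike at (730,195). The scene crop agrees. I'm choosing the grey ones: flat about (.526,.108), hex about (.512,.303), ball about (.452,-.246). The travel height clears everything.

>>> carry_out --motion '[-2.85, -2.13, 0.5, 0, 0, 0, -2.85, -2.13, 0.5, 0, 0, 0, -2.85, -2.13, 0.5, 0, 0, 0, -2.85, -2.13, 0.5, 0, 0, 0, -2.85, -2.13, 0.5, 0, 0, 0, -2.85, -2.13, 0.5, 0, 0, 0, -2.85, -2.13, 0.5, 0, 0, 0, -2.85, -2.13, 0.5, 0, 0, 0]' --hand 0 --grip_force 5

```text
clock: 2.1
tool_pos: [0.3717, 0.347, 0.2627]
eef_rot: [0.175, 0.984, 0.0, 0.0]
contact_force: [0.6, -0.0, 0.5]
opening: 0.114
```

>>> carry_out --motion '[-2.85, -2.13, 0.5, 0, 0, 0, -2.85, -2.13, 0.5, 0, 0, 0, -2.85, -2.13, 0.5, 0, 0, 0, -2.85, -2.13, 0.5, 0, 0, 0, -2.85, -2.13, 0.5, 0, 0, 0, -2.0, -2.13, 0.5, 0, 0, 0, 0, 0, 0, 0, 0, 0, 0, 0, 0, 0, 0, 0]'

```text
clock: 3.1
tool_pos: [0.4791, 0.1731, 0.2329]
eef_rot: [0.175, 0.985, 0.001, -0.0]
contact_force: [-0.0, -0.2, 0.9]
opening: 0.005
```

```bash
cat > w.py <<'E'
import sys
from h import *
t=sys.argv[1]; tx=np.array([float(v) for v in sys.argv[2:5]])
s=monitor.get_state(); print(s['clock'],s['tool_pos'],s['contact_force'].round(2),s['q'].round(2))
for n in sys.argv[5:]:
    p=snap(n); save(p,f'pics/{n}_{t}_{s["clock"]:.2f}.png')
    # all depth points near the head
    r,c=np.nonzero(p['range_z']>0); w=world(p,r,c)
    m=(np.hypot(*(w[:,:2]-tx[:2]).T)<.035)&(abs(w[:,2]-tx[2])<.012); w=w[m]; r=r[m];c=c[m]
    if len(w)<10: print(n,'no pts'); continue
    zt=np.percentile(w[:,2],95); q=w[w[:,2]>zt-.004]
    print(n,len(q),'zt',zt.round(4),'medz',np.median(q[:,2]).round(4),'mid',((q.min(0)+q.max(0))/2).round(4),'size',np.ptp(q,axis=0).round(4),'px',c.mean().round(),r.mean().round())
    if t=='ball':
        f=lambda x: np.linalg.norm(w-x,axis=1)-.013
        from scipy.optimize import least_squares
        o=least_squares(f,[tx[0],tx[1],tx[2]-.013],loss='soft_l1',f_scale=.001); print('sphere',o.x.round(4),'top',(o.x[2]+.013).round(4))
def rel(x): print('tool shift cm',(R.from_quat(s['eef_rot']).inv().apply(x-s['tool_pos'])*100).round(2))
rel(np.array([*tx[:2],tx[2]+.064]))
E
python3 w.py flat .526 .107 .073 wrist scene top
```

```text
3.1 [0.47909453 0.17307611 0.23294808] [-0.03 -0.25  0.89] [-0.28  0.65 -0.25  1.98  0.29  0.54  0.49]
wrist 27 zt 0.0714 medz 0.0689 mid [0.5076 0.1148 0.0697] size [0.0056 0.0142 0.0047] px 210.0 240.0
scene 53 zt 0.0755 medz 0.0732 mid [0.5257 0.1056 0.074 ] size [0.0382 0.0466 0.0051] px 236.0 197.0
top 162 zt 0.0747 medz 0.0721 mid [0.5277 0.108  0.073 ] size [0.0393 0.0412 0.0047] px 243.0 212.0
tool shift cm [-6.68 -4.6   9.59]
```

>>> carry_out --motion '[-1.7, -1.15, 0, 0, 0, 0, -1.7, -1.15, 0, 0, 0, 0, -1.7, -1.15, 0, 0, 0, 0, -1.6, -1.15, 2.0, 0, 0, 0, 0, 0, 2.0, 0, 0, 0, 0, 0, 2.0, 0, 0, 0, 0, 0, 0, 0, 0, 0, 0, 0, 0, 0, 0, 0]'

```text
clock: 4.25
tool_pos: [0.5265, 0.1063, 0.1734]
eef_rot: [0.175, 0.985, 0.0, 0.0]
contact_force: [-0.0, 0.0, 0.1]
opening: 0.007
```

```bash
python3 w.py flat .5265 .107 .073 wrist scene
```

```text
4.25 [0.52653341 0.1062564  0.17335199] [-0.04  0.01  0.1 ] [-0.15  0.78 -0.22  1.94  0.35  0.46  0.59]
wrist 1877 zt 0.074 medz 0.0729 mid [0.5239 0.1081 0.0728] size [0.0387 0.0436 0.0056] px 257.0 210.0
scene 43 zt 0.0756 medz 0.0734 mid [0.5247 0.1065 0.0743] size [0.0396 0.0449 0.0051] px 236.0 197.0
tool shift cm [0.03 0.07 3.64]
```

>>> carry_out --motion '[0.1, 0, 1.5, 0, 0, 0, 0.1, 0, 1.0, 0, 0, 0, 0, 0, 0.6, 0, 0, 0, 0, 0, 0.3, 0, 0, 0, 0, 0, 0.2, 0, 0, 0, 0, 0, 0.2, 0, 0, 0, 0, 0, 0, 0, 0, 0, 0, 0, 0, 0, 0, 0]'

```text
clock: 5.35
tool_pos: [0.5246, 0.1062, 0.1348]
eef_rot: [0.175, 0.984, 0.0, 0.0]
contact_force: [-0.1, -0.6, 0.8]
opening: 0.006
```

>>> carry_out --motion '[0, 0, 0.15, 0, 0, 0, 0, 0, 0.15, 0, 0, 0]'

```text
clock: 5.6
tool_pos: [0.5246, 0.1062, 0.1318]
eef_rot: [0.176, 0.984, 0.0, 0.0]
contact_force: [-1.1, -0.6, 3.5]
opening: 0.008
```

>>> carry_out --motion '[0, 0, 0.1, 0, 0, 0, 0, 0, 0.1, 0, 0, 0, 0, 0, 0, 0, 0, 0, 0, 0, 0, 0, 0, 0]'

```text
clock: 6.1
tool_pos: [0.5246, 0.1062, 0.1296]
eef_rot: [0.175, 0.984, 0.0, 0.0]
contact_force: [-0.4, 0.1, 0.8]
opening: 0.008
```

```bash
python3 w.py flat .5265 .107 .067 wrist scene
```

```text
6.1 [0.52459351 0.10619794 0.12959003] [-0.38  0.11  0.77] [-0.18  0.85 -0.17  1.96  0.38  0.36  0.56]
wrist 230 zt 0.0769 medz 0.0761 mid [0.5142 0.1102 0.076 ] size [0.0103 0.0271 0.0061] px 259.0 224.0
scene 8 zt 0.0762 medz 0.0761 mid [0.5167 0.0938 0.0752] size [0.0153 0.0109 0.0057] px 236.0 200.0
tool shift cm [-0.15  0.14 -0.14]
```

>>> carry_out --motion '[0, 0, 0.06, 0, 0, 0, 0, 0, -1.0, 0, 0, 0, 0, 0, -3.5, 0, 0, 0, 0, 0, 0, 0, 0, 0, 0, 0, 0, 0, 0, 0]'

```text
clock: 6.82
tool_pos: [0.5242, 0.106, 0.1741]
eef_rot: [0.176, 0.984, -0.0, -0.0]
contact_force: [-0.0, -0.8, 0.1]
opening: 0.005
```

```bash
python3 w.py flat .5265 .107 .065 wrist scene top; python3 w.py hex .5115 .3025 .086
```

```text
6.825 [0.52419204 0.10595554 0.17409113] [-0.   -0.82  0.12] [-0.15  0.78 -0.22  1.94  0.35  0.46  0.59]
wrist 1812 zt 0.0661 medz 0.0651 mid [0.5242 0.1085 0.0647] size [0.0389 0.0433 0.005 ] px 258.0 210.0
scene 49 zt 0.0676 medz 0.0653 mid [0.5262 0.1048 0.0662] size [0.041  0.0474 0.0047] px 236.0 199.0
top no pts
tool shift cm [-0.18  0.18  4.51]
6.975 [0.52393602 0.10599839 0.17340014] [-1.09  0.13  0.36] [-0.15  0.78 -0.22  1.94  0.35  0.46  0.59]
tool shift cm [ 7.95 18.01  2.33]
```

>>> carry_out --motion '[0, 0, -2.0, 0, 0, 0, 1.6, 3.6, -1, 0, 0, 0, 1.6, 3.6, 0, 0, 0, 0, 1.6, 3.6, 0, 0, 0, 0, 1.6, 3.6, 0, 0, 0, 0, 1.55, 3.6, 1.5, 0, 0, 0, 0, 0, 0, 0, 0, 0, 0, 0, 0, 0, 0, 0]'

```text
clock: 7.98
tool_pos: [0.5118, 0.3015, 0.1884]
eef_rot: [0.176, 0.984, -0.001, -0.0]
contact_force: [0.7, -0.1, 0.4]
opening: 0.009
```

```bash
python3 w.py hex .5115 .3025 .086 wrist scene
```

```text
7.975 [0.51183451 0.30150132 0.18840412] [ 0.65 -0.06  0.44] [-0.49  0.8  -0.21  1.76  0.27  0.61  0.36]
wrist 894 zt 0.0873 medz 0.0864 mid [0.5097 0.3043 0.086 ] size [0.0247 0.0285 0.0054] px 257.0 212.0
scene 17 zt 0.0891 medz 0.0872 mid [0.5102 0.299  0.0876] size [0.0225 0.0274 0.0046] px 212.0 175.0
tool shift cm [0.06 0.09 3.84]
```

>>> carry_out --motion '[0.1, 0.05, 1.5, 0, 0, 0, 0, 0, 1.0, 0, 0, 0, 0, 0, 0.7, 0, 0, 0, 0, 0, 0.4, 0, 0, 0, 0, 0, 0.2, 0, 0, 0, 0, 0, 0.2, 0, 0, 0, 0, 0, 0.2, 0, 0, 0]'

```text
clock: 8.95
tool_pos: [0.5113, 0.3034, 0.1475]
eef_rot: [0.175, 0.984, 0.0, 0.0]
contact_force: [-1.3, -0.1, 2.7]
opening: 0.006
```

>>> carry_out --motion '[0, 0, 0.15, 0, 0, 0, 0, 0, 0.15, 0, 0, 0, 0, 0, 0, 0, 0, 0]'

```text
clock: 9.32
tool_pos: [0.5114, 0.3034, 0.1441]
eef_rot: [0.175, 0.984, 0.0, 0.0]
contact_force: [-0.8, -0.0, 1.1]
opening: 0.006
```

>>> carry_out --motion '[0, 0, 0.1, 0, 0, 0, 0, 0, 0.1, 0, 0, 0, 0, 0, 0, 0, 0, 0, 0, 0, 0, 0, 0, 0]'

```text
clock: 9.82
tool_pos: [0.5114, 0.3034, 0.142]
eef_rot: [0.176, 0.984, 0.0, 0.0]
contact_force: [0.1, -0.3, 1.4]
opening: 0.005
```

>>> carry_out --motion '[0, 0, -1.0, 0, 0, 0, 0, 0, -3.5, 0, 0, 0, 0, 0, 0, 0, 0, 0, 0, 0, 0, 0, 0, 0]'

```text
clock: 10.32
tool_pos: [0.5112, 0.3031, 0.1871]
eef_rot: [0.176, 0.984, -0.0, -0.0]
contact_force: [0.5, 0.4, -0.4]
opening: 0.005
```

```bash
python3 w.py hex .5115 .3025 .078 wrist scene; python3 w.py ball .452 -.246 .104
```

```text
10.325 [0.51115839 0.30312053 0.18710474] [ 0.54  0.41 -0.43] [-0.49  0.81 -0.21  1.76  0.27  0.61  0.35]
wrist 888 zt 0.0789 medz 0.0779 mid [0.5102 0.3045 0.0775] size [0.0258 0.0288 0.0048] px 255.0 211.0
scene 13 zt 0.0801 medz 0.0784 mid [0.5087 0.302  0.0785] size [0.0196 0.0259 0.0046] px 212.0 177.0
tool shift cm [-0.05 -0.05  4.51]
10.425 [0.5108254  0.30298321 0.18637561] [-0.04 -0.78 -0.51] [-0.49  0.81 -0.21  1.76  0.27  0.61  0.35]
tool shift cm [-13.45 -53.55   1.9 ]
```

>>> carry_out --motion '[0, 0, -3.0, 0, 0, 0, -0.96, -3.825, -2, 0, 0, 0, -0.96, -3.825, 0, 0, 0, 0, -0.96, -3.825, 0, 0, 0, 0, -0.96, -3.825, 0, 0, 0, 0, -0.96, -3.825, 0, 0, 0, 0, -0.96, -3.825, 0, 0, 0, 0, -0.96, -3.825, 0, 0, 0, 0]'

```text
clock: 11.42
tool_pos: [0.4813, 0.0276, 0.2365]
eef_rot: [0.175, 0.984, -0.0, -0.001]
contact_force: [0.4, -0.1, 0.2]
opening: 0.005
```

>>> carry_out --motion '[-0.96, -3.825, 0, 0, 0, 0, -0.96, -3.825, 0, 0, 0, 0, -0.96, -3.825, 0, 0, 0, 0, -0.96, -3.825, 0, 0, 0, 0, -0.96, -3.825, 0, 0, 0, 0, -0.96, -3.825, 0, 0, 0, 0, -0.96, -3.825, 0, 0, 0, 0, 0, 0, 0, 0, 0, 0]'

```text
clock: 12.42
tool_pos: [0.4509, -0.2492, 0.2361]
eef_rot: [0.179, 0.984, -0.001, -0.001]
contact_force: [0.3, -0.3, -0.5]
opening: 0.013
```

>>> carry_out --motion '[0, 0, 1.0, 0, 0, 0, 0, 0, 1.0, 0, 0, 0, 0, 0, 0, 0, 0, 0]'

```text
clock: 12.8
tool_pos: [0.4521, -0.2441, 0.216]
eef_rot: [0.174, 0.985, 0.001, -0.001]
contact_force: [0.4, -0.5, -0.7]
opening: 0.004
```

```bash
python3 w.py ball .452 -.246 .100 wrist scene top; ls pics
```

```text
12.8 [ 0.45208671 -0.24413154  0.21595862] [ 0.42 -0.51 -0.73] [ 0.61  0.69 -0.33  1.97  0.42  0.54  1.21]
wrist 423 zt 0.1034 medz 0.1018 mid [ 0.4529 -0.2433  0.1021] size [0.0203 0.0193 0.0053] px 255.0 211.0
sphere [ 0.4535 -0.2435  0.0906] top 0.1036
scene 19 zt 0.1033 medz 0.1015 mid [ 0.4524 -0.2451  0.1027] size [0.0149 0.0164 0.0059] px 263.0 244.0
sphere [ 0.4537 -0.2437  0.0905] top 0.1035
top 12 zt 0.0975 medz 0.0961 mid [ 0.4544 -0.2434  0.0959] size [0.0223 0.0155 0.0042] px 384.0 239.0
sphere [ 0.4541 -0.2451  0.0887] top 0.1017
tool shift cm [-0.07 -0.18  5.2 ]
c1.png
c2.png
scene0.png
scene_ball_12.80.png
scene_flat_3.10.png
scene_flat_4.25.png
scene_flat_6.10.png
scene_flat_6.83.png
scene_hex_10.32.png
scene_hex_7.97.png
top0.png
top_ball_12.80.png
top_flat_3.10.png
top_flat_6.83.png
wrist_ball_12.80.png
wrist_flat_3.10.png
wrist_flat_4.25.png
wrist_flat_6.10.png
wrist_flat_6.83.png
wrist_hex_10.32.png
wrist_hex_7.97.png
```

View pics/wrist_ball_12.80.png

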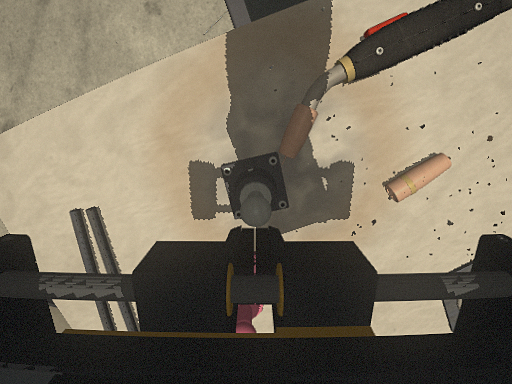

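>>> carry_out --motion '[-0.1, 0, 1.5, 0, 0, 0, -0.05, 0, 1.2, 0, 0, 0, 0, 0, 0.8, 0, 0, 0, 0, 0, 0.5, 0, 0, 0, 0, 0, 0.3, 0, 0, 0, 0, 0, 0.2, 0, 0, 0, 0, 0, 0, 0, 0, 0]'

```text
clock: 13.82
tool_pos: [0.4538, -0.2462, 0.1721]
eef_rot: [0.175, 0.984, 0.0, 0.0]
contact_force: [0.3, -0.1, 0.4]
opening: 0.003
```

The wrist view shows the grey ball at (257,207) under the fingertips, with the pink one behind the hand at (250,318). I'll correct 2 mm in y and then press.

>>> carry_out --motion '[0.07, 0.18, 0, 0, 0, 0, 0, 0, 0.2, 0, 0, 0, 0, 0, 0.2, 0, 0, 0, 0, 0, 0.2, 0, 0, 0, 0, 0, 0.15, 0, 0, 0]'

```text
clock: 14.45
tool_pos: [0.4538, -0.2442, 0.1647]
eef_rot: [0.175, 0.984, -0.0, 0.0]
contact_force: [-0.6, -0.2, 2.8]
opening: 0.005
```

>>> carry_out --motion '[0, 0, 0.15, 0, 0, 0, 0, 0, 0.15, 0, 0, 0, 0, 0, 0, 0, 0, 0]'

```text
clock: 14.82
tool_pos: [0.4538, -0.2442, 0.1615]
eef_rot: [0.175, 0.984, 0.0, 0.0]
contact_force: [-0.5, 0.3, 2.0]
opening: 0.006
```

>>> carry_out --motion '[0, 0, 0.12, 0, 0, 0, 0, 0, 0.12, 0, 0, 0, 0, 0, 0, 0, 0, 0, 0, 0, 0, 0, 0, 0]'

```text
clock: 15.32
tool_pos: [0.4538, -0.2442, 0.1591]
eef_rot: [0.175, 0.984, 0.0, -0.0]
contact_force: [0.5, 1.0, 2.1]
opening: 0.01
```

>>> carry_out --motion '[0, 0, -1.0, 0, 0, 0, 0, 0, -3.5, 0, 0, 0, 0, 0, 0, 0, 0, 0, 0, 0, 0, 0, 0, 0]'

```text
clock: 15.82
tool_pos: [0.4535, -0.2443, 0.2042]
eef_rot: [0.176, 0.984, -0.0, -0.0]
contact_force: [0.5, -0.2, 0.1]
opening: 0.009
```

```bash
python3 w.py ball .4535 -.244 .092 wrist scene; python3 w.py flat .5265 .107 .065 scene top;python3 w.py hex .511 .3025 .078 scene top
```

```text
15.825 [ 0.45346136 -0.24426164  0.20417628] [ 0.49 -0.18  0.15] [ 0.6   0.71 -0.32  1.98  0.43  0.51  1.19]
wrist 448 zt 0.095 medz 0.0933 mid [ 0.453  -0.2434  0.0937] size [0.019  0.019  0.0054] px 255.0 210.0
sphere [ 0.4535 -0.2435  0.0822] top 0.0952
scene 18 zt 0.0948 medz 0.0933 mid [ 0.4519 -0.247   0.0928] size [0.0177 0.0204 0.0041] px 263.0 247.0
sphere [ 0.4531 -0.2438  0.0816] top 0.0946
tool shift cm [0.   0.03 4.82]
15.925 [ 0.45323121 -0.24407784  0.20355803] [ 0.55  0.55 -0.39] [ 0.6   0.72 -0.32  1.98  0.43  0.51  1.19]
scene 46 zt 0.068 medz 0.0656 mid [0.5252 0.1065 0.0665] size [0.0413 0.0408 0.0048] px 236.0 199.0
top 168 zt 0.0664 medz 0.0645 mid [0.5274 0.1084 0.0652] size [0.0419 0.0417 0.0056] px 243.0 212.0
tool shift cm [ 5.24 35.48  7.46]
16.025 [ 0.4533491  -0.24401664  0.2034957 ] [-0.04 -0.03 -0.26] [ 0.6   0.72 -0.32  1.98  0.43  0.51  1.19]
scene 10 zt 0.0814 medz 0.0799 mid [0.5113 0.2981 0.0804] size [0.021  0.0241 0.0053] px 212.0 177.0
top 74 zt 0.0786 medz 0.0768 mid [0.5113 0.3024 0.0772] size [0.0258 0.0253 0.0049] px 167.0 219.0
tool shift cm [13.45 53.28  6.18]
```

All three are half-way. I'll raise the hand clear and hand in.

>>> carry_out --motion '[0, 0, -3, 0, 0, 0, 0, 0, -3, 0, 0, 0, 0, 0, 0, 0, 0, 0, 0, 0, 0, 0, 0, 0]'

```text
clock: 16.62
tool_pos: [0.4533, -0.2441, 0.2634]
eef_rot: [0.176, 0.984, 0.0, -0.001]
contact_force: [-0.6, 0.4, 0.0]
opening: 0.004
```

Run:
```python
from h import *
s=monitor.get_state(); print(s['clock'],s['tool_pos'],abs(s['qd']).max()); print(workorder.finish_job())
```

```text
16.625 [ 0.45327624 -0.24413648  0.26342419] 0.014935976395533727
the job is handed in; nothing more can be done
None
```

I pressed the three grey plungers to half-way with the closed fingertips, in the order flat disc, hexagon, ball, and handed the job in at 16.6 s. I then raised the hand about 0.1 m above the last support.

| Support | Head top after pressing (wrist camera) | Half-way target |
|---|---|---|
| Flat | about 65 mm | 65 mm |
| Hex | about 78 mm | 78 mm |
| Ball | about 95 mm | 95 mm |

- **Force:** the readings taken during pressing peaked at 3.5 N.
- **Other cameras:** the fixed cameras agreed to within about 2 mm. The largest disagreement was the hex in the last check: 80 mm in the scene camera (few points) and 77 mm in the top camera.
- **Supports:** the measured head centres stayed put to within camera noise, the largest shift being a few millimetres in the scene camera.
- **Not checked:** I did not re-measure the bystanders or the yellow and pink look-alikes at the end. The hand came down only onto the three heads and otherwise travelled above everything on the table.

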